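# Drop a returned packet through the lever-lid returns bin

### The job

Take the slim packet that lies flat on the counter, lay it flat and lengthwise on the sloping ramp of the returns bin and let go, so that it rests against the closed lid. Then press the bin's lever all the way down until you feel its stop, without forcing it, and keep it there for at least two seconds while the packet slides in; after that ease the lever up so that the lid closes without slamming. Leave the packets that stand upright alone.

Things in the scene. Friction and masses are not known exactly. Their poses are not given: they have to be found in the camera images.
- bin: Returns bin, fixed to the counter: grey open-topped box 114 long x 92 wide x 115 mm high, ramp at one end, lever at the other. Origin on the counter at the bin's middle; x runs along the bin from the lever end (-x) to the ramp end (+x), y across, z up. The box inside spans x -50 to 56, y -42 to 42
- ramp_foot (a point): on the ramp's surface in mid-width below the outer face of the closed lid's edge: bin frame (53, 0, 115) mm. The aluminium ramp, 84 wide between 4 mm rims, rises from here at 45 degrees toward the bin's +x: surface z = x + 62 mm. The packet slides down it and rests on the closed lid, its centre 45 mm up the slope from here
- ramp_top (a point): middle of the ramp's top edge: bin frame (134, 0, 196) mm. To lay the packet with its length along the slope and its width across, tilt the gripper 45 degrees (fingers pointing down and toward the bin's +x); open the fingers to only about 55 mm there. Let go a few mm above the ramp, centre 70 mm up the slope from ramp_foot
- lid: steel lid, 114 x 96 x 34 mm, one rigid part with its lever. Origin on the hinge at bin frame (-54, 0, 118) mm; axes as the bin's when closed. It turns about y: its edge at the ramp rises as the lever, beyond the hinge, is pressed down. Closed, its top is 152 mm above the counter and its edge blocks the ramp; it clears the packet from about 0.25 rad
- lid_edge (a point): middle of the lower edge of the lid that blocks the ramp, 105 mm from the hinge (above it the lid leans 9 mm out over the ramp); rises as the lid opens. Weight and a spring shut the lid: at the lever's pad it takes 4 to 8 N to hold it up, and if let go it slams. Faster than 3 rad/s (0.15 m/s at the pad) counts as slamming
- lever_pad (a point): top centre of the lever's pad, 34 (bin x) x 42 (bin y) x 6 mm thick, 50 mm beyond the hinge toward the bin's -x; 135 mm above the counter when the lid is closed. Moves with the lever, nearly straight down and at most 3 mm outward; press it from above with the closed fingertips
- lever_console (a point): top of the fixed console below the lever (50 wide, bin x -52 to -126, 88 mm high). In it stands the lever's rigid rubber stop, set differently each time and not measured: the lever meets it 18 to 30 mm down at the pad (lid at 0.35 to 0.58 rad). Feel for it: 3 N or more on the stop, on top of the 4 to 8 N, counts; over 30 N on it is forcing
- packet: the slim card packet to be returned, 12 x 30 x 58 mm, 20 g, the only one that lies flat at the start. Origin in the middle of one 12 x 30 end; its z axis runs along its 58 mm length, y along its 30 mm width, x along its 12 mm thickness (x vertical at the start). Upright clear sign plates and tall cans stand to the right of it and the lever: come from above, 0.4 m up
- packet_mid (a point): centre of that packet (6 mm above the counter at the start). Grip it across its 30 mm width, fingertips near the counter
- slim_standing: a packet of the same size that stands upright: to be left alone. Origin in the middle of its underside
- square_a: squarer packet 21 x 24 x 47 mm, standing: to be left alone. Origin in the middle of its underside
- square_b: squarer packet 21 x 24 x 53 mm, standing: to be left alone. Origin in the middle of its underside
Things that resemble listed ones, but are neither listed nor needed, are in the scene too. Leave any blue or yellow look-alike of the packet alone.

How it is judged:
By the outcome, as a careful person would: the job done as asked, in the order asked, and still so for the second after the job is handed in, with the robot touching nothing.
It also fails if it takes over 72 s, if anything falls off the work surface, if the arm or the gripper's body presses on something with over 40 N, if the wrist force passes 120 N, or if a joint passes its speed limit or range.

### The arm

A 7-joint arm with a two-finger parallel gripper is mounted at the origin on a cart in front of the work surface, level with it; the furniture and walls round the work are solid. World frame = base frame: x ahead of the robot, y to its left, z up, the work surface at z = 0. Lengths are in m, angles in rad, forces in N, time in s.
With the tool pointing down it reaches from about 0.35 to 0.9 m from the base axis. Payload 8.1 kg.
Tool frame: the origin (TCP) lies midway between the tips of the shut fingers; the grasp point (between the pads) lies behind it (bot.grasp_offset is the z of the grasp point in the tool frame, in m); z points along the fingers, y is the line along which they close (so a half turn about z gives the same grasp; the last joint's range is limited). The gripper opens to 85 mm and grips with 20 to 120 N. Pads are 22 mm wide; open, the fingers measure 114 mm over their backs; the gripper's body (76 mm by 85 mm) begins 54 mm behind the grasp point. The pads swing forward as they close: fully open they stand 13 mm farther back than shut.
Start: joints at [1.117, 0.434, 0.025, 1.573, -0.012, 1.134, -0.075], TCP at [0.215, -0.587, 0.231] pointing down, gripper open.
Joint ranges: [-2.62, 2.62], [-0.44, 2.09], [-1.27, 1.32], [0.08, 2.57], [-1.32, 4.46], [0.12, 2], [-2.74, 2.74]. Speed limits (rad/s): [2.22, 2.22, 3.01, 3.01, 3.14, 3.14, 3.14].

### API

Orientations are given as a unit quaternion [w, x, y, z].
In Python, from plant import bot, imaging, hand_in gives the robot as it stands. Calls block until the motion is done:
- bot.movep(position, orientation): joint-space move of the TCP to a pose.
- bot.movel(position, attitude=None, feed=0.15): straight line of the TCP; attitude=None keeps the orientation; feed is the mean speed in m/s.
- bot.move_j(angles): joint-space move.
- bot.release() and bot.gripper_close(strength=None): open the fingers fully, or close them until they stop; strength is the grip in N (None keeps the last).
- bot.pause(seconds).
- bot.solve_ik(position, orientation): joint angles nearest the present ones, or None.
- bot.observe(): the state.
- imaging.grab_frame(name): name is "scene" or "side" or "wrist"; returns (picture, depth): 400x640x3 uint8, red, green, blue; 400x640 float32, m along the optical axis (not along the pixel's ray), 0 where there is no reading.
- imaging.calibration(name): a dict with "K" (3x3 intrinsics, pixels), "R" (3x3) and "t" (3): a world point X has camera coordinates R X + t; the wrist camera has in their place "T_tool_cam" (4x4, takes a point from camera to tool coordinates, whose origin is the TCP and whose axes are the flange's). Camera axes: x right, y down, z forward; pixel columns grow to the right and rows downward; lengths in m; the calibration is good to about 2 mm. A picture is of the moment at which its call begins: read the wrist's pose just before it. calibration takes no time and is no camera call.
A pose or a line that the arm cannot do raises bot.Unreachable and nothing moves.
- hand_in(): hands the job in; it is judged then, once.
Trained networks look in the newest picture that a camera, given by its name, has taken for a name from the list of things; names that differ only in an ending like _2 or _b are one class to them, and where a whole thing is asked for, a point or a joint stands for the part that bears it (a point fixed in the world has none). Each returns a list of dicts, best first, with "confidence" (0 to 1); they miss things now and then, are a little off and sometimes report something else, mostly with a low value. They report only what shows in the picture. A call takes as long as a camera call. They do not tell look-alikes from the thing itself.
- imaging.cut_out(camera, target): "pixels" (400x640 bool, what is visible of it) and "xy" ([column, row] in pixels, amid what is visible of it).
The state is a dict: "clock": time; "joints": joint angles; "qvel": joint speeds; "tau": joint torques, N m; "tcp_pos": TCP position; "tcp_rot": TCP orientation; "force": force on the tool from outside, world axes, zero at the start; "torque": the same for the moment, N m; "opening": opening from 0.0 (shut) to 1.0 (fully open); "finger_force": force on a finger pad.
Only numpy, scipy, OpenCV 4.12 (cv2) and the standard library are available. Lean on these libraries where they do the work, as an engineer would, in place of code of your own. Each camera call takes 0.05 s, during which the arm holds its last target. There are 200 camera calls.

## Working session

There is one attempt and no reset: what is moved stays moved. The work goes in short steps, each a Python script; the robot and the scene stay as the last script left them, time stands still between calls to the robot, and variables do not carry over. Pictures are saved under pics/ and viewed, at most 10 in all, crops included, and the job is handed in when it is done.

```bash
mkdir -p pics; ls
cat > h.py <<'E'
import numpy as np, cv2
from plant import bot, imaging, hand_in
def cam(name, st=None):
    c=imaging.calibration(name); K=np.array(c["K"])
    if "R" in c:
        R=np.array(c["R"]);t=np.array(c["t"]); return K,R.T,-R.T@t   # cam->world
    from scipy.spatial.transform import Rotation as Ro
    q=st["tcp_rot"]; Rw=Ro.from_quat([q[1],q[2],q[3],q[0]]).as_matrix()
    T=np.array(c["T_tool_cam"]); return K,Rw@T[:3,:3],Rw@T[:3,3]+np.array(st["tcp_pos"])
def cloud(K,R,t,d):
    v,u=np.mgrid[:d.shape[0],:d.shape[1]]
    P=np.stack([(u-K[0,2])/K[0,0]*d,(v-K[1,2])/K[1,1]*d,d],-1)
    P=P@R.T+t; P[d==0]=np.nan; return P
def save(n,p): cv2.imwrite("pics/"+n,p[...,::-1])
E
python3 - <<'E'
from h import *
s=bot.observe(); print(s["clock"],s["tcp_rot"],s["tcp_pos"],bot.grasp_offset,s["force"])
for n in ("scene","side"):
    p,d=imaging.grab_frame(n); save(n+"0.png",p); np.savez("f_"+n,p=p,d=d)
    K,R,t=cam(n); P=cloud(K,R,t,d)
    print(n,t,R[:,2])
    for g in ("packet","slim_standing","bin","lid","lever_pad","square_a"):
        for r in imaging.cut_out(n,g)[:4]:
            m=r["pixels"]; print(g,round(r["confidence"],2),np.round(r["xy"]),m.sum(),np.round(np.nanmedian(P[m],0),3),np.round(np.nanmax(P[m][:,2]),3))
E
```

```text
pics
0.0 [-7.66106259e-04  9.84664062e-01  1.74459291e-01 -2.34130353e-04] [ 0.21451654 -0.58648574  0.23051649] -0.0187 [-0.38264548  0.50148202  0.32274446]
scene [-0.17639933  0.35894722  0.68773539] [ 0.73092943 -0.38526695 -0.56330413]
packet 0.66 [427. 218.] 178 [ 0.459 -0.348  0.014] 0.018
slim_standing 0.44 [267. 208.] 93 [0.682 0.071 0.039] 0.062
slim_standing 0.35 [300. 260.] 3628 [0.387 0.117 0.085] 0.201
bin 0.81 [299. 257.] 3762 [0.388 0.118 0.085] 0.201
lid 0.62 [304. 233.] 2007 [0.41  0.086 0.153] 0.157
lever_pad 0.74 [303. 234.] 1982 [0.41  0.086 0.153] 0.157
square_a 0.67 [306. 199.] 130 [ 0.699 -0.056  0.035] 0.057
square_a 0.62 [288. 202.] 113 [0.709 0.011 0.031] 0.052
side [ 0.85996669 -0.3952307   1.01407797] [-0.28405276  0.36774944 -0.88547975]
packet 0.79 [406. 204.] 246 [0.733 0.148 0.013] 0.019
packet 0.55 [316. 219.] 231 [ 0.561 -0.049  0.013] 0.021
packet 0.53 [210. 283.] 274 [ 0.464 -0.352  0.014] 0.018
slim_standing 0.54 [379. 211.] 146 [0.696 0.064 0.043] 0.063
bin 0.59 [315. 149.] 2227 [0.44  0.089 0.11 ] 0.202
lid 0.68 [306. 136.] 1842 [0.43  0.07  0.152] 0.158
lid 0.16 [316. 144.] 2504 [0.441 0.114 0.114] 0.208
lever_pad 0.58 [303. 134.] 1934 [0.43  0.071 0.152] 0.158
square_a 0.46 [355. 246.] 149 [ 0.71  -0.064  0.05 ] 0.059
```

Run:
```python
from h import *
for n in("scene","side"):
    p=np.load(f"f_{n}.npz")["p"]; 
    cv2.imwrite(f"pics/{n}1.png",cv2.resize(p[80:380,170:570] if n=="scene" else p[60:360,120:520],None,fx=2,fy=2,interpolation=cv2.INTER_CUBIC)[...,::-1])
```

```text
(no output)
```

View pics/scene1.png

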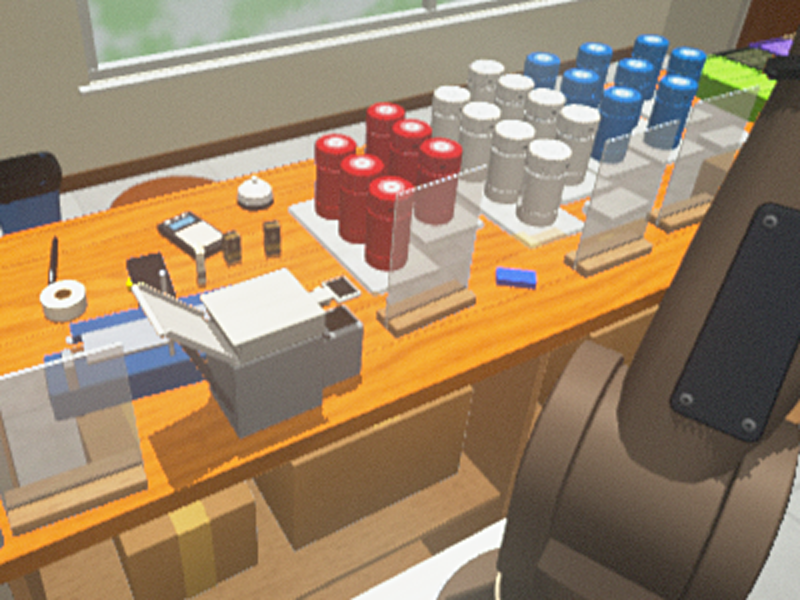

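View pics/side1.png

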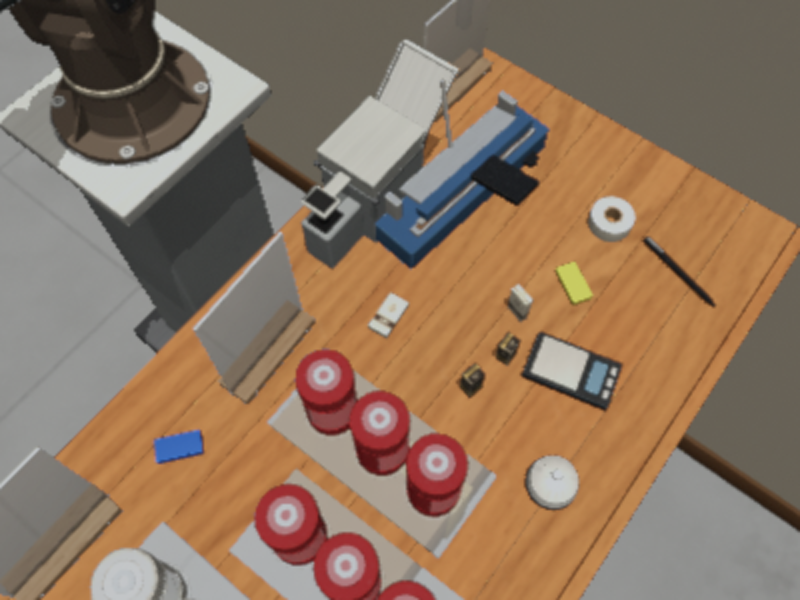

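The white packet at side px (315,217), about (0.561, -0.049), is flat and neither blue nor yellow. The others that could be taken for it are blue at (210,283), yellow at (406,204), and an upright white one at (380,210). I'll check the choice from the wrist while measuring the bin.

```bash
cat > meas.py <<'E'
from h import *
def ramp_lid(Ps,c0=(0.42,0.1)):
    """Ps: Nx3 world points. returns bin x direction, offsets"""
    P=Ps[np.isfinite(Ps).all(1)]; P=P[np.hypot(P[:,0]-c0[0],P[:,1]-c0[1])<.25]
    lid=P[(abs(P[:,2]-.152)<.005)]
    return P,lid
def rect(p): 
    r=cv2.minAreaRect((p[:,:2]*1000).astype(np.float32)); return r
E
python3 - <<'E'
from meas import *
A=[]
for n in ("scene","side"):
    f=np.load(f"f_{n}.npz"); K,R,t=cam(n); P=cloud(K,R,t,f["d"]); 
    Q,lid=ramp_lid(P.reshape(-1,3)); print(n,len(lid),rect(lid))
    # ramp: z .165-.19
    r=Q[(Q[:,2]>.166)&(Q[:,2]<.192)]
    # ransac plane
    best=None;rng=np.random.default_rng(0)
    for _ in range(400):
        a=r[rng.choice(len(r),3,False)]; nn=np.cross(a[1]-a[0],a[2]-a[0]); l=np.linalg.norm(nn)
        if l<1e-6: continue
        nn/=l; 
        if abs(abs(nn[2])-.707)>.15: continue
        m=abs((r-a[0])@nn)<.003
        if best is None or m.sum()>best.sum(): best=m
    q=r[best]; c=q.mean(0); nn=np.linalg.svd(q-c)[2][2]; nn*=np.sign(nn[2]); print(" ramp",len(q),c,nn, "binx yaw",np.degrees(np.arctan2(-nn[1],-nn[0])), "z range dist")
    A.append(Q)
    if n=="side":
        g=P[205:235,300:332].reshape(-1,3); g=g[(g[:,2]>.008)&(g[:,2]<.025)]; print("packet",len(g),rect(g))
        g=P[150:172,270:295].reshape(-1,3); g=g[(g[:,2]>.125)&(g[:,2]<.142)]; print("pad",len(g),rect(g),g[:,2].mean())
s=bot.observe(); p=s["tcp_pos"]
bot.movel([p[0],p[1],.42],feed=.3)
bot.movep([0.50,-0.02,.42],s["tcp_rot"])
s=bot.observe(); print(s["clock"],s["tcp_pos"])
p,d=imaging.grab_frame("wrist"); np.savez("f_w1",p=p,d=d); save("w1.png",p)
K,R,t=cam("wrist",s); np.savez("c_w1",K=K,R=R,t=t); P=cloud(K,R,t,d)
for g in("packet","lid","lever_pad","bin"):
    for r in imaging.cut_out("wrist",g)[:3]: print(g,r["confidence"],r["xy"],np.nanmedian(P[r["pixels"]],0))
E
```

```text
scene 1739 ((423.7673645019531, 100.62876892089844), (99.92375946044922, 495.9354248046875), 1.4686836004257202)
 ramp 228 [0.42391459 0.20146904 0.17939272] [ 0.00978941 -0.69850284  0.71554032] binx yaw 90.802939279434 z range dist
side 1551 ((424.76422119140625, 100.68716430664062), (487.97821044921875, 103.15404510498047), 87.51722717285156)
 ramp 348 [0.42168824 0.2022649  0.17861687] [-2.28964069e-05 -6.74926446e-01  7.37885013e-01] binx yaw 89.99805628081728 z range dist
packet 224 ((572.427978515625, -44.14082336425781), (60.18277359008789, 58.43135452270508), 8.738079071044922)
pad 255 ((425.7356262207031, -4.509735107421875), (43.115882873535156, 63.147247314453125), 2.2757160663604736) 0.13651435569316622
3.7417 [ 0.50014236 -0.02114102  0.41983528]
packet 0.69 [345.9, 113.8] [ 0.55838846 -0.04548371  0.01236394]
packet 0.58 [477.8, 218.9] [ 0.46570146 -0.34633081  0.01232589]
lever_pad 0.62 [232.7, 180.0] [0.42992835 0.08130169 0.15171497]
bin 0.96 [155.1, 162.5] [0.43486552 0.18050419 0.15604929]
```

View pics/w1.png

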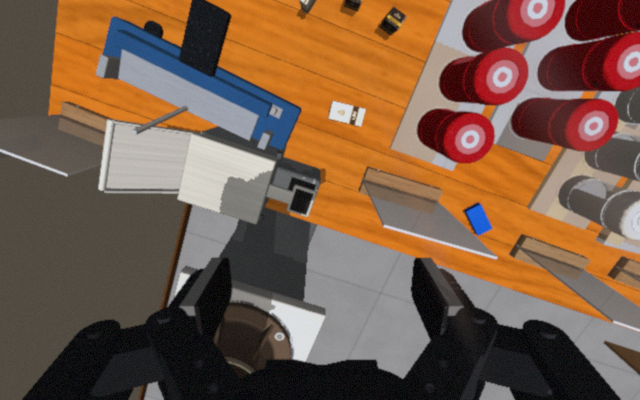

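The wrist view shows the white packet flat at (347,113), the lever pad at (300,195), and the ramp at the left (145,155). The sign plate at (430,210) is the nearest obstacle. I'll refine the measurements and check the packet crop.

Run:
```python
from meas import *
f=np.load("f_w1.npz"); c=np.load("c_w1.npz"); K,R,t=c["K"],c["R"],c["t"]; p=f["p"]; P=cloud(K,R,t,f["d"])
v,u=np.mgrid[:400,:640]
def reg(u0,u1,v0,v1,z0,z1): 
    m=(u>=u0)&(u<u1)&(v>=v0)&(v<v1)&(P[...,2]>z0)&(P[...,2]<z1); return P[m]
print("lid",rect(reg(170,285,125,230,.146,.158)), np.median(reg(170,285,125,230,.146,.158)[:,2]))
print("pad",rect(reg(286,318,180,220,.127,.143)), np.median(reg(286,318,180,220,.127,.143)[:,2]))
print("table z",np.median(reg(300,400,60,95,-.02,.02)[:,2]))
g=reg(325,370,95,132,.006,.03); print("pk depth",len(g),rect(g),np.median(g[:,2]))
# packet by white colour, rays to z=.012
h=p.astype(int); m=(h.min(-1)>110)&(h.max(-1)-h.min(-1)<60)&(u>322)&(u<375)&(v>92)&(v<135)
m=cv2.morphologyEx(m.astype(np.uint8),cv2.MORPH_CLOSE,np.ones((9,9)))>0
ray=np.stack([(u[m]-K[0,2])/K[0,0],(v[m]-K[1,2])/K[1,1],np.ones(m.sum())],-1)@R.T
X=t+ray*((.012-t[2])/ray[:,2])[:,None]; r=rect(X); print("pk col",r,cv2.boxPoints(r))
r=reg(100,190,115,195,.165,.19)
cc=r.mean(0)
for _ in range(5):
    nn=np.linalg.svd(r-cc)[2][2]; k=abs((r-cc)@nn)<.003; r2=r[k]; cc=r2.mean(0); 
    r=r2
nn*=np.sign(nn[2]); print("ramp",len(r),cc,nn,np.degrees(np.arctan2(-nn[1],-nn[0])),rect(r))
# edges of ramp in x and of top, y where z=.196
a=reg(90,195,110,200,.15,.21); print("ramp all", np.percentile(a,[1,99],0))
q=imaging.calibration("wrist")
cv2.imwrite("pics/pk.png",cv2.resize(p[80:240,270:430],None,fx=3.5,fy=3.5,interpolation=cv2.INTER_CUBIC)[...,::-1])
print(q["T_tool_cam"])
```

```text
lid ((424.7790832519531, 103.35812377929688), (96.17180633544922, 140.8414306640625), 0.7600691318511963) 0.1519475400433832
pad ((426.6772766113281, -12.291275024414062), (41.76429748535156, 43.34150695800781), 0.8716077208518982) 0.13529510097189118
table z -0.00016578945498568753
pk depth 629 ((558.1263427734375, -45.736289978027344), (29.89349937438965, 57.7496223449707), 6.828198432922363) 0.012426634503481804
pk col ((558.3843994140625, -44.618263244628906), (30.438945770263672, 58.38008499145508), 7.004378318786621) [[539.71893  -17.502012]
 [546.8381   -75.446396]
 [577.04987  -71.73451 ]
 [569.9307   -13.790131]]
ramp 1907 [0.42114428 0.20315099 0.17841969] [ 0.00893194 -0.69673716  0.71727091] 90.73447231265006 ((427.7176208496094, 202.5269012451172), (95.3996353149414, 30.421104431152344), 1.6703250408172607)
ramp all [[0.37914826 0.12942813 0.15041449]
 [0.47395735 0.22332683 0.19914659]]
[[-3.28670828e-04 -9.48275816e-01 -3.17447427e-01  8.21772388e-02]
 [ 9.99999656e-01 -6.98684078e-05 -8.26644574e-04 -4.65863941e-04]
 [ 7.61707511e-04 -3.17447590e-01  9.48275513e-01 -1.42310250e-01]
 [ 0.00000000e+00  0.00000000e+00  0.00000000e+00  1.00000000e+00]]
```

View pics/pk.png

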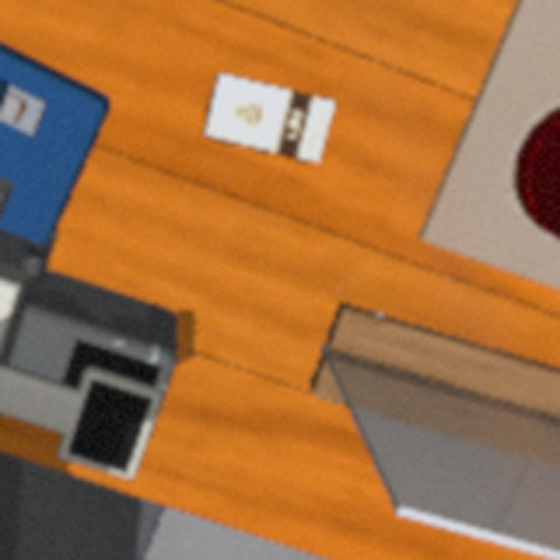

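The packet crop confirms the flat white packet with its brown stripe, at wrist px (347,113). Next I'll check IK for all the stations and the gripper options.

Run:
```python
from h import *
Ps=[]
f=np.load("f_w1.npz"); c=np.load("c_w1.npz"); Ps.append(cloud(c["K"],c["R"],c["t"],f["d"]).reshape(-1,3))
f=np.load("f_side.npz"); Ps.append(cloud(*cam("side"),f["d"]).reshape(-1,3))
P=np.vstack(Ps); 
for z in(.02,.06): 
    Q=P[(P[:,2]>z)&(P[:,2]<.3)]; d=np.abs(Q[:,:2]-PK); k=d.max(1).argsort()[:1]; print(z,Q[k])
Q=P[(P[:,2]>.02)&(P[:,2]<.3)];print("finger zone",((abs(Q[:,0]-PK[0])<.06)&(abs(Q[:,1]-PK[1])<.016)).sum())
q=quat(-L,[0,0,-1])
bot.movep([*PK,.25],q)
bot.movel([*PK,.06],feed=.2); bot.movel([*PK,.001],feed=.06)
bot.gripper_close(30); s=bot.observe(); print(s["clock"],s["tcp_pos"],s["opening"],s["finger_force"],s["force"])
bot.movel([*PK,.10],feed=.12); bot.movel([*PK,.40],feed=.3)
s=bot.observe(); print(s["clock"],s["opening"],s["finger_force"],s["force"])
p,d=imaging.grab_frame("wrist"); save("w2.png",p)
```

```text
0.02 [[ 0.56989097 -0.04715724  0.0208377 ]]
0.06 [[0.48064052 0.02971148 0.12025277]]
finger zone 1
7.9 [ 0.55844483 -0.04550933  0.0012527 ] 0.3357863881116749 30.228522419929504 [-0.80159544 -0.31261698  3.91265679]
10.025 0.340528012241711 29.696146845817566 [-0.32749261  0.04827331 -0.04271967]
```

View pics/w2.png

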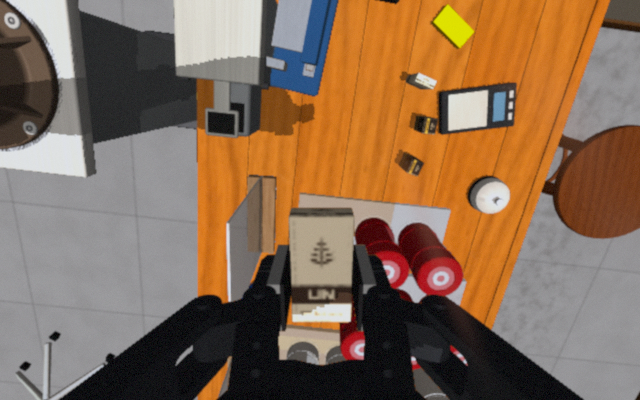

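The packet is held squarely between the fingers at (322,265). Next I'll place it on the ramp.

Run:
```python
from h import *
q=quat(UP,-NRM)
bot.movep(PLACE+.17*NRM,q); bot.movel(PLACE+.03*NRM,feed=.15)
s=bot.observe(); f0=np.array(s["force"]); print(s["clock"],f0)
bot.movel(PLACE+.006*NRM,feed=.03); bot.pause(.2)
s=bot.observe(); print(s["clock"],np.array(s["force"])-f0,s["opening"])
for n in("side","scene"):
    p,d=imaging.grab_frame(n); np.savez("g_"+n,p=p,d=d)
    c=p[90:230,240:420] if n=="side" else p[170:310,220:400]
    cv2.imwrite(f"pics/pl_{n}.png",cv2.resize(c,None,fx=4,fy=4,interpolation=cv2.INTER_CUBIC)[...,::-1])
```

```text
11.9917 [-0.45475825 -0.40761339  0.05826537]
13.1417 [ 0.05869047  0.36295734 -0.07481274] 0.34305267428327574
```

View pics/pl_scene.png

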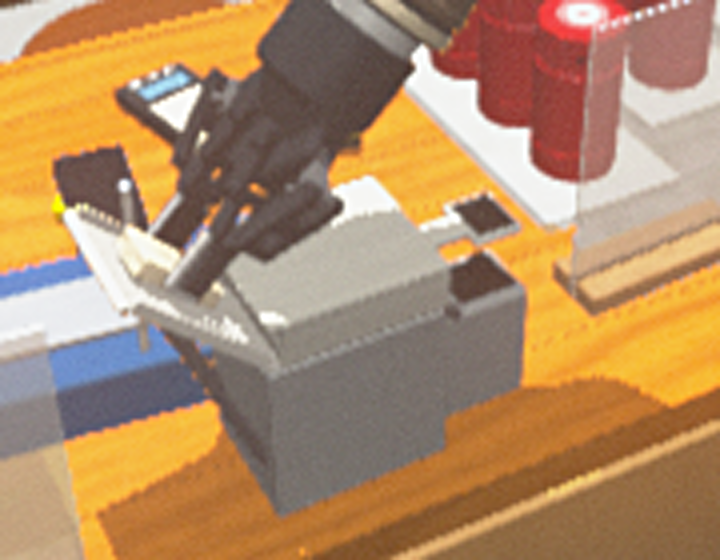

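The packet lies parallel to and just above the ramp (crop px 150,250), with no contact yet. Releasing it now.

Run:
```python
from h import *
bot.movel(PLACE+.0045*NRM,feed=.03)
f0=np.array(bot.observe()["force"])
bot.release(); s=bot.observe(); print(s["clock"],np.array(s["force"])-f0,s["opening"])
bot.movel(PLACE+.08*NRM,feed=.12); bot.movel(PLACE+.16*NRM,feed=.25)
s=bot.observe(); print(s["clock"]); p,d=imaging.grab_frame("wrist")
K,R,t=cam("wrist",s); P=cloud(K,R,t,d)
B=(P-BO)@BR   # bin frame
m=(B[...,0]>.055)&(B[...,0]<.14)&(abs(B[...,1])<.04); h=(B[...,2]-B[...,0]-.062)*s2
k=m&(h>.006)&(h<.02); X=B[k]; sl=((X[:,0]-.053)+(X[:,2]-.115))*s2
print(k.sum(),np.median(h[k]),cv2.minAreaRect(np.c_[sl,X[:,1]].astype(np.float32)*1000),np.median(h[m&(h<.006)]))
save("w3.png",p)
```

```text
14.0833 [-1.60682022  0.12894462  0.49543524] 0.9983849245267411
15.3333
1462 0.011975866986074682 ((50.10033416748047, 2.910371780395508), (37.89311981201172, 48.132877349853516), 89.24640655517578) -0.0003474601529207754
```

View pics/w3.png

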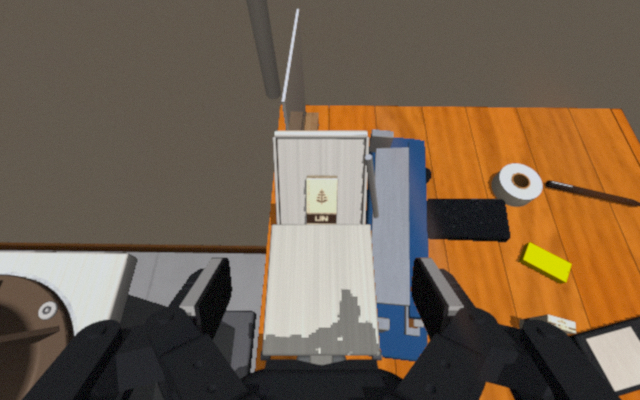

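The packet rests flat and lengthwise against the lid at (322,200). Next comes the lever press.

Run:
```python
from h import *
q=quat(-BR@np.array([0,1.,0]),[0,0,-1])
bot.gripper_close(20)
bot.movep(b2w([-.104,0,.30]),q)
bot.movel(b2w([-.104,0,.16]),feed=.2); bot.movel(b2w([-.104,0,.142]),feed=.03); bot.pause(.3)
f0=bot.observe()["force"][2]; print("f0",f0,bot.observe()["clock"])
z=.142; log=[]; prev=0
while z>.102:
    z-=.003 if z>.121 else .001
    bot.movel(b2w([-.1045,0,z]),feed=.03)
    s=bot.observe(); F=s["force"][2]-f0; log.append((round(z,4),round(s["tcp_pos"][2],4),round(F,1),round(s["clock"],2)))
    if F>(14 if z<.121 else 25): break
for l in log: print(l)
```

```text
f0 -0.16287823147443597 20.2583
(0.139, np.float64(0.1388), np.float64(0.5), 20.51)
(0.136, np.float64(0.1358), np.float64(-0.1), 20.76)
(0.133, np.float64(0.133), np.float64(1.5), 21.01)
(0.13, np.float64(0.1301), np.float64(4.8), 21.26)
(0.127, np.float64(0.1272), np.float64(6.0), 21.51)
(0.124, np.float64(0.1242), np.float64(6.3), 21.76)
(0.121, np.float64(0.1212), np.float64(6.5), 22.01)
(0.12, np.float64(0.1202), np.float64(4.8), 22.26)
(0.119, np.float64(0.1192), np.float64(5.7), 22.51)
(0.118, np.float64(0.1182), np.float64(5.5), 22.76)
(0.117, np.float64(0.1172), np.float64(5.4), 23.01)
(0.116, np.float64(0.1162), np.float64(5.7), 23.26)
(0.115, np.float64(0.1152), np.float64(5.7), 23.51)
(0.114, np.float64(0.1142), np.float64(5.2), 23.76)
(0.113, np.float64(0.1133), np.float64(9.3), 24.01)
(0.112, np.float64(0.1127), np.float64(17.5), 24.26)
```

Run:
```python
from h import *
bot.pause(.3); s=bot.observe(); print(s["force"][2]+.16,s["clock"])
bot.pause(2.5); s=bot.observe(); print(s["force"][2]+.16,s["clock"])
for n in("side","scene"):
    p,d=imaging.grab_frame(n); B=(cloud(*cam(n),d)-BO)@BR
    m=(B[...,0]>.062)&(B[...,0]<.13)&(abs(B[...,1])<.035); h=(B[...,2]-B[...,0]-.062)*s2
    print(n,m.sum(),(m&(h>.007)&(h<.018)).sum(),(m&(h<.006)).sum())
    if n=="scene": cv2.imwrite("pics/open.png",cv2.resize(p[170:310,220:400],None,fx=4,fy=4,interpolation=cv2.INTER_CUBIC)[...,::-1])
```

```text
17.866307303075708 24.5583
17.974292758909996 27.0583
side 790 3 782
scene 1623 0 1623
```

View pics/open.png

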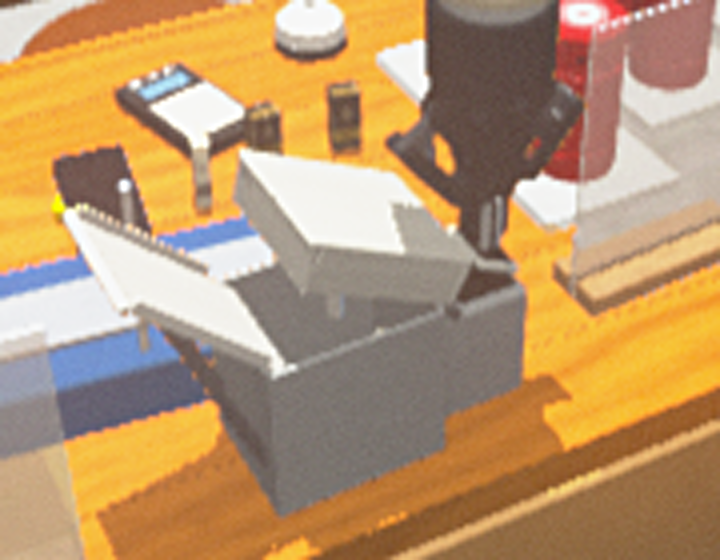

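The lid is open, the ramp is empty, and the packet is inside the box (about 335,305). Easing the lever up now.

Run:
```python
from h import *
for z in(.118,.124,.130,.134,.138,.145):
    bot.movel(b2w([-.1045,0,z]),feed=.02); s=bot.observe(); print(z,round(s["force"][2]+.16,1),s["clock"])
bot.movel(b2w([-.1045,0,.35]),feed=.2); bot.pause(.5)
p,d=imaging.grab_frame("side"); B=(cloud(*cam("side"),d)-BO)@BR
m=(abs(B[...,0])<.04)&(abs(B[...,1])<.035); print("lid z",np.nanmedian(B[m][:,2]),np.nanpercentile(B[m][:,2],[10,90]))
m=(abs(B[...,0]+.106)<.01)&(abs(B[...,1])<.012); print("pad z",np.nanmedian(B[m][:,2]))
save("end.png",p); print(bot.observe()["clock"])
```

```text
0.118 5.1 27.6083
0.124 5.3 28.0583
0.13 5.8 28.5083
0.134 4.2 28.8583
0.138 -0.5 29.2083
0.145 0.1 29.7083
lid z 0.15305671747443955 [0.15106969 0.15506042]
pad z 0.36844895193373606
31.4333
```

View pics/end.png

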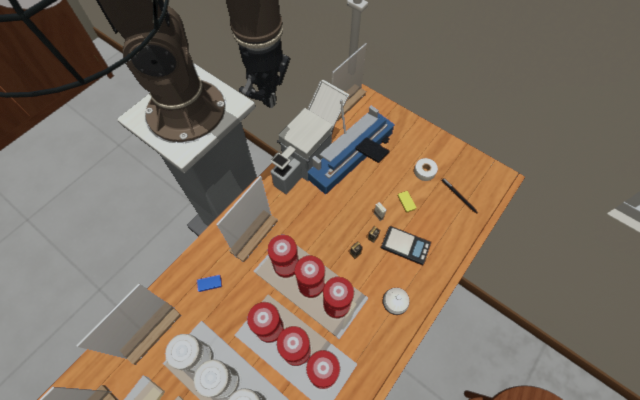

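The lid is closed at (305,130), the ramp is empty at (325,105), and the standing packets are still up at (380,210), (374,233) and (356,249).

```bash
python3 -c "
from h import *
print(hand_in())"
```

```text
the job is handed in; nothing more can be done
None
```

The packet is in the returns bin and the job is handed in: I held the lever on its stop (about 12 N on it) for almost 3 s, eased the lid shut, and left the upright packets standing, finishing at 31 s of the 72 s allowed.

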